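# Height check of a model castle wall under the gauge bridge

## Robot

A 6-joint arm with a two-finger parallel gripper is mounted at the origin on the work surface. World frame = base frame: x ahead of the robot, y to its left, z up, the work surface at z = 0. Lengths are in mm, angles in rad, forces in N, time in s.
With the tool pointing down it reaches from about 350 to 850 mm from the base axis. Payload 8.1 kg.
Tool frame: the origin (TCP) lies at the very end of the fingers, on their centre line; the grasp point (between the pads) lies behind it (env.hold_point_z is the z of the grasp point in the tool frame, in mm); z points along the fingers, y is the direction in which the jaws open and shut (so a half turn about z gives the same grasp; the last joint's range is limited). The gripper opens to 93 mm and grips with 3 to 60 N. Pads are 15 mm wide; open, the fingers measure 128 mm over their backs; the gripper's body (75 mm by 188 mm) begins 65 mm behind the grasp point.
Start: joints at [-1.398, 0.13, 1.488, -0, 1.523, -0.085], TCP at [152.993, -580.171, 218.635] pointing down, gripper open.
Joint ranges: [-2.96, 2.96], [-0.89, 2.26], [0.02, 2.5], [-1.34, 4.48], [0, 2.73], [-2.66, 2.66]. Speed limits (rad/s): [2.39, 2.39, 2.79, 3.14, 3.14, 3.14].

## Interface

Orientations are given as a 3x3 rotation matrix whose columns are the frame's x, y, z axes.
In Python, from plant import env gives the robot as it stands. The module is installed in compiled form; this text tells all that it offers.
- The arm moves only by the shell command python3 -m pendant 'ROWS' [OPENING]. ROWS is JSON, a list of rows, each a list of 2 entries, a list of its own where there are three numbers: the shift along the tool's x, y, z in cm, then the turn about the tool's z in rad. A call has 1 to 20 rows; each row is the pose to reach, as a shift and turn from the pose commanded when the call began, along the tool's axes at that moment; what a row does not reach only later rows make up. A row lasts 1/8 s, in which the tool goes at most 62.5 mm and 10.7 degrees, less where a joint would pass 70% of its speed; a pose out of reach is approached as far as the arm can. A call with a gripper value outside its range is refused whole. OPENING is the finger opening in cm, from 0 to 9.3, set as the call begins (- or left out, the last holds). The fingers move at their own pace and stop on an object; the grip force is fixed at half the most. Time passes only in rows, so rows that repeat a pose let the fingers close. It gives the time, the measured TCP pose, the force and the opening at its end, in the units of the state.
- env.read_state(): the state, without advancing time (a new reading comes with each control period).
- env.get_image(name): name is "scene" or "top" or "wrist"; returns a dict with "img" (420x560x3 uint8, blue, green, red), "z_map" (420x560 float32, mm along the optical axis (not along the pixel's ray), 0 where there is no reading), "fov_y" (degrees; the focal length in pixels is half the picture's height over the tangent of half this angle, whatever the lens; pixels are square), "cx", "cy" (the principal point, pixels), "R" (3x3) and "t" (3): a world point X has camera coordinates R X + t. Camera axes: x right, y down, z forward; pixel columns grow to the right and rows downward; lengths in mm; the calibration is good to about 2 mm. The wrist camera is an equidistant fisheye: a pixel r from the principal point sees the ray r / f radians off the axis. A picture is of the moment at which its call begins.
- env.finish_job(): hands the job in, once; it reports no verdict.
Trained networks look in a picture, given as the dict that the camera call returned (one of the last four; its "shot" number tells which), for a name from the list of things; names that differ only in an ending like _2 or _b are one class to them, and where a whole thing is asked for, a point or a joint stands for the part that bears it (a point fixed in the world has none). Each returns a list of dicts, best first, with "p" (0 to 1); they miss things now and then, are a little off and sometimes report something else, mostly with a low value. They report only what shows in the picture. A call takes as long as a camera call. They do not tell look-alikes from the thing itself.
- env.search_frame(picture, name): "xy" ([column, row] in pixels, amid what is visible of it).
- env.cut_out(picture, name): "pixels" (420x560 bool, what is visible of it) and "xy" ([column, row] in pixels, amid what is visible of it).
- env.tip_of(picture, name): "xy" ([column, row] in pixels: a listed point, or the origin of a listed thing).
The state is a dict: "clock": time; "joint_pos": joint angles; "joint_vel": joint speeds; "joint_torque": joint torques, N m; "eef_pos": TCP position; "tool_rot": TCP orientation; "ft_force": force on the tool from outside, world axes, zero at the start; "wrist_torque": the same for the moment, N m; "gripper_width": finger opening in mm.
Only numpy, scipy, OpenCV 4.12 (cv2) and the standard library are available. Lean on these libraries where they do the work, as an engineer would, in place of code of your own. Each camera call takes 0.05 s, during which the arm holds its last target. There are 200 camera calls.

## Task

Check that the stepped castle wall piece (low tail, taller head with two battlements) keeps within the height limit: keeping it flat on the table, push it head first and straight under the aluminium bridge bar until the whole head has come out on the far side while the low tail is still under the bar, then let go. The bridge must not be knocked, and the red-roofed piece and the evenly battlemented piece stay where they are.

Things in the scene. Friction and masses are not known exactly. Their poses are not given: they have to be found in the camera images.
- stepped_tail (a point): Loose stepped wall of peach foam, 44 mm wide (x), 200 long (y), 0.12 kg: flat-topped tail 150 long, 40 high; head, the last 50 at the +y end, 60 high with two battlements. This point: in the tail on the centre line, 20 mm above the table (half-way up), 30 mm from the tail's end face, 120 mm behind the face where the head rises. +y runs from tail to head, x across, z up.
- bridge: Fixed gauge: aluminium bar 400 mm long (x), 20 wide, underside 72 and top 86 above the table, on plywood posts 30 x 50 centred 190 either side of the middle (feet 50 x 90, 10 high). Origin on the table below the bar's middle; x along the bar, +y the push direction, z up. Three pieces wait at -y in lanes about 105 apart; each can go straight through from its own lane.
- gabled: Bystander: a loose foam house piece with a pitched terracotta-red roof all along, 190 mm long (y), 50 mm wide (x), 60 mm high, waiting in another lane. Origin at the centre of its underside, +y along its length towards the bar.
- level: Bystander: a loose peach foam wall of even height with five battlements all along, 180 mm long (y), 44 mm wide (x), 54 mm high, waiting in another lane. Origin at the centre of its underside, +y along its length towards the bar.
Not all that is in view belongs to the job. Leave any yellow look-alike of the part that bears stepped_tail alone.

How it is judged:
By the outcome, as a careful person would: the job done as asked, in the order asked, and still so for the second after the job is handed in, with the robot touching nothing.
It also fails if it takes over 32 s, if anything falls off the work surface, if the arm or the gripper's body presses on something with over 40 N, if the wrist force passes 120 N, or if a joint passes its speed limit or range.

## Working session

There is one attempt and no reset: what is moved stays moved. The work goes in short steps, Python scripts to look and compute and a shell command to move; the robot and the scene stay as the last step left them, time stands still between calls to the robot, and variables do not carry over. Pictures are saved under pics/ and viewed, about 8 in all and at most 12, crops included, and the job is handed in when it is done.

```bash
mkdir -p pics; cat > h.py <<'E'
import numpy as np, cv2
from plant import env
def ray(p,xy,z):
    f=p["img"].shape[0]/2/np.tan(np.radians(p["fov_y"])/2)
    return np.array([(xy[0]-p["cx"])/f*z,(xy[1]-p["cy"])/f*z,z])
def world(p,c): return np.array(p["R"]).T@(np.array(c)-np.array(p["t"]))
def atz(p,xy,h):
    o=world(p,[0,0,0]); d=world(p,ray(p,xy,1))-o
    return o+d*(h-o[2])/d[2]
def cloud(p):
    z=p["z_map"]; v,u=np.mgrid[:z.shape[0],:z.shape[1]]
    f=z.shape[0]/2/np.tan(np.radians(p["fov_y"])/2)
    c=np.stack([(u-p["cx"])/f*z,(v-p["cy"])/f*z,z],-1)
    return (c-np.array(p["t"]))@np.array(p["R"])
E
cat > a.py <<'E'
from h import *
s=env.read_state(); print(s["clock"],s["eef_pos"],s["tool_rot"],env.hold_point_z)
for n in ["top","scene"]:
    p=env.get_image(n); cv2.imwrite(f"pics/{n}1.png",p["img"]); C=cloud(p)
    np.save(n+"_c.npy",C)
    for k in ["stepped_tail","bridge","gabled","level"]:
        for d in env.cut_out(p,k)[:3]:
            m=d["pixels"]&(p["z_map"]>0); P=C[m]
            Q=P[P[:,2]>25]
            if len(Q)<20: print(n,k,d["p"],d["xy"],m.sum());continue
            r=cv2.minAreaRect(Q[:,:2].astype(np.float32))
            print(n,k,round(d["p"],2),np.round(d["xy"]),m.sum(),"top",np.percentile(P[:,2],98).round(),"rect",np.round(r[0]),np.round(r[1]),round(r[2],1))
        for d in env.tip_of(p,k)[:3]: print("   tip",round(d["p"],2),np.round(d["xy"]),atz(p,d["xy"],20 if k=="stepped_tail" else 0).round())
E
python3 a.py
```

```text
0.0 [ 152.88356937 -579.59913551  217.56608527] [[ 9.66950493e-01  2.54963980e-01 -3.35955878e-04]
 [ 2.54964164e-01 -9.66948800e-01  1.81491906e-03]
 [ 1.37886854e-04 -1.84059359e-03 -9.99998297e-01]] -18.8
top stepped_tail 0.94 [342. 188.] 2534 top 61.0 rect [ 557. -103.] [199.  45.] 89.2
top stepped_tail 0.84 [394. 327.] 2826 top 61.0 rect [ 285. -185.] [201.  44.] 54.9
top stepped_tail 0.83 [153. 237.] 2999 top 62.0 rect [462. 266.] [ 45. 200.] 41.9
   tip 0.94 [375. 189.] [ 547. -165.   20.]
   tip 0.94 [178. 208.] [513. 223.  20.]
   tip 0.69 [360. 303.] [ 327. -131.   20.]
top bridge 0.69 [255. 183.] 4195 top 89.0 rect [555.  69.] [410.  50.] 0.4
   tip 0.88 [255. 186.] [558.  72.   0.]
top gabled 0.97 [342. 236.] 2729 top 59.0 rect [451. -92.] [188.  52.] 87.7
   tip 0.97 [337. 235.] [458. -90.   0.]
top level 0.95 [342. 136.] 2605 top 56.0 rect [659. -95.] [ 46. 180.] 1.1
   tip 0.93 [337. 139.] [654. -94.   0.]
scene stepped_tail 0.81 [218. 264.] 3674 top 60.0 rect [ 560. -105.] [200.  49.] 88.6
scene stepped_tail 0.68 [352. 170.] 1728 top 60.0 rect [464. 264.] [ 44. 205.] 41.8
scene stepped_tail 0.6 [125. 190.] 2875 top 60.0 rect [ 287. -187.] [202.  49.] 55.3
   tip 0.83 [164. 193.] [ 327. -128.   20.]
   tip 0.81 [182. 280.] [ 553. -174.   20.]
   tip 0.63 [344. 190.] [509. 211.  20.]
scene bridge 0.71 [326. 249.] 4726 top 88.0 rect [557.  66.] [411.  51.] 0.5
   tip 0.74 [297. 238.] [558.  66.   0.]
scene gabled 0.65 [202. 224.] 2731 top 58.0 rect [453. -94.] [187.  53.] 87.4
scene level 0.73 [241. 310.] 3763 top 56.0 rect [661. -97.] [ 46. 180.] 1.4
```

View pics/top1.png

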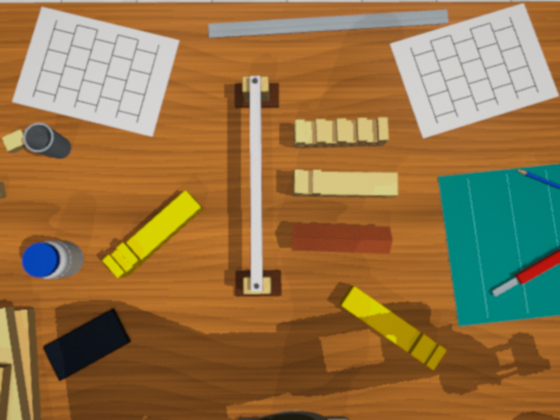

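View pics/scene1.png

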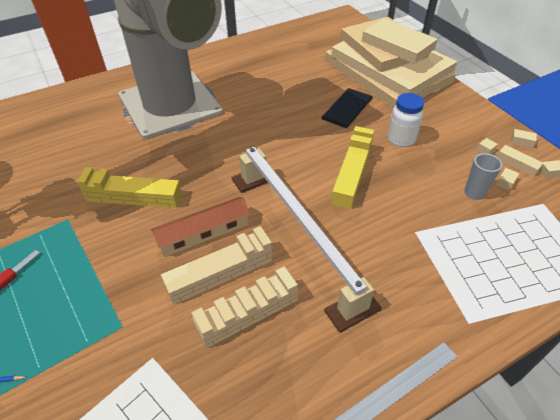

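The top view shows the peach stepped piece in the middle lane at about (345,183), with its head to the left towards the bar at (255,183). The two yellow look-alikes are at (394,327) and (153,237). The scene view agrees. Next I'll measure the bar and the piece more precisely.

```bash
cat > b.py <<'E'
from h import *
for n in ["top","scene"]:
    C=np.load(n+"_c.npy").reshape(-1,3)
    def sel(x0,x1,y0,y1,z0,z1): return C[(C[:,0]>x0)&(C[:,0]<x1)&(C[:,1]>y0)&(C[:,1]<y1)&(C[:,2]>z0)&(C[:,2]<z1)]
    B=sel(380,730,30,110,76,95); a=np.polyfit(B[:,0],B[:,1],1)
    print(n,"bar z",B[:,2].mean().round(1),"y@557",np.polyval(a,557).round(1),"slope deg",np.degrees(np.arctan(a[0])).round(2),"x ends",sel(300,800,30,110,76,95)[:,0].min().round(),sel(300,800,30,110,76,95)[:,0].max().round())
    T=sel(520,600,-220,10,30,48); H=sel(520,600,-220,10,52,66)
    for nm,P in(("tail",T),("head",H)): print(nm,P.mean(0).round(1),P.min(0).round(1),P.max(0).round(1))
    b=np.polyfit(T[:,1],T[:,0],1); print("tail top axis: dx/dy deg",np.degrees(np.arctan(b[0])).round(2),"x@-170",np.polyval(b,-170).round(1))
    Y=sel(380,560,150,260,30,70); print("yellow min y",Y[:,1].min().round())
s=env.read_state(); R=np.array(s["tool_rot"]); d=np.array([556,-173,217.6])-s["eef_pos"]; print("tool cm",(R.T@d/10).round(2))
E
python3 b.py
```

```text
top bar z 85.6 y@557 68.6 slope deg 0.38 x ends 355.0 756.0
tail [ 556.5 -120.9   39.9] [ 533.8 -203.8   30.1] [580.4  -4.   48. ]
head [558.  -28.9  59.3] [536.4 -53.2  52. ] [580.3  -3.3  65.3]
tail top axis: dx/dy deg 0.66 x@-170 555.9
yellow min y 178.0
scene bar z 84.7 y@557 65.0 slope deg 0.41 x ends 356.0 757.0
tail [ 562.8 -120.9   39.4] [ 534.7 -205.8   30. ] [584.2  -6.8  48. ]
head [562.4 -31.5  58.8] [537.2 -56.3  52. ] [584.3  -5.1  63.4]
tail top axis: dx/dy deg 2.78 x@-170 560.4
yellow min y 176.0
tool cm [ 49.35 -29.1    0.1 ]
```

```bash
python3 -m pendant '[[[16,-9.5,0],-0.18],[[16,-9.5,0],-0.36],[[32,-19,0],-0.54],[[32,-19,0],-0.72],[[49.3,-29.1,0],-0.9],[[49.3,-29.1,0],-1.08],[[49.3,-29.1,0],-1.25],[[49.3,-29.1,5],-1.32],[[49.3,-29.1,10],-1.32],[[49.3,-29.1,10],-1.32],[[49.3,-29.1,10],-1.32],[[49.3,-29.1,10],-1.32]]' 6.6
cat > c.py <<'E'
from h import *
import sys
s=env.read_state(); R=np.array(s["tool_rot"]);print(s["clock"],np.round(s["eef_pos"],1),"xaxis deg",np.degrees(np.arctan2(R[1,0],R[0,0])).round(2),s["gripper_width"],np.round(s["ft_force"],1))
p=env.get_image("wrist"); cv2.imwrite(sys.argv[1],p["img"])
z=p["z_map"]; v,u=np.mgrid[:z.shape[0],:z.shape[1]]
f=z.shape[0]/2/np.tan(np.radians(p["fov_y"])/2)
dx,dy=u-p["cx"],v-p["cy"]; r=np.hypot(dx,dy)+1e-9; k=np.tan(np.minimum(r/f,1.5))/r
C=(np.stack([dx*k*z,dy*k*z,z],-1)-np.array(p["t"]))@np.array(p["R"])
C[z==0]=-999; C=C.reshape(-1,3)
y0=float(sys.argv[2])
def sel(*a): return C[(C[:,0]>a[0])&(C[:,0]<a[1])&(C[:,1]>a[2])&(C[:,1]<a[3])&(C[:,2]>a[4])&(C[:,2]<a[5])]
T=sel(525,595,y0,y0+145,35,45)
print("tail n",len(T),"x",np.percentile(T[:,0],[1,99]).round(1),"y",np.percentile(T[:,1],[1,99]).round(1))
for a in range(0,140,25):
    S=T[(T[:,1]>y0+a)&(T[:,1]<y0+a+25)]
    if len(S)>10: print(y0+a+12,len(S),"x mid",(np.percentile(S[:,0],[2,98])).round(1))
H=sel(525,595,y0+120,y0+230,52,66); 
if len(H): print("head y",np.percentile(H[:,1],[1,99]).round(1),"x",np.percentile(H[:,0],[1,99]).round(1))
B=sel(400,700,30,110,78,95)
if len(B): print("bar y",np.percentile(B[:,1],[1,99]).round(1))
E
python3 c.py pics/w1.png -215
```

```text
clock: 2.4
eef_pos: [555.6, -173.6, 119.4]
tool_rot: [[-0.007, 1.0, 0.0], [1.0, 0.007, -0.001], [-0.001, 0.0, -1.0]]
ft_force: [-0.4, -0.2, 0.2]
gripper_width: 66.0
2.4 [ 555.6 -173.6  119.4] xaxis deg 90.42 65.9884630135038 [-0.4 -0.2  0.2]
tail n 9637 x [535.9 579.1] y [-202.4  -71.4]
-203.0 865 x mid [535.8 577.6]
-178.0 1653 x mid [536.1 578. ]
-153.0 1765 x mid [536.4 578.3]
-128.0 1911 x mid [536.7 579. ]
-103.0 1911 x mid [537.5 578.8]
-78.0 1532 x mid [537.4 579.2]
head y [-54.2  -9.7] x [537.3 580.5]
```

View pics/w1.png

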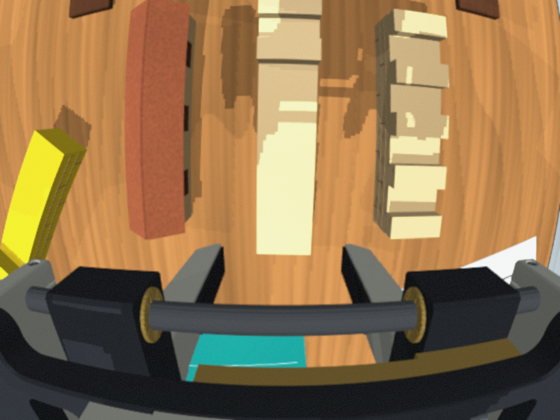

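The wrist view shows the peach piece centred between the open fingers at about (288,200), with the red-roofed piece and the level wall well clear on either side. I'll descend and grip.

```bash
python3 -m pendant '[[[0,0.15,4],0],[[0,0.15,7],0],[[0,0.15,9.5],0],[[0,0.15,11.3],0],[[0,0.15,11.3],0],[[0,0.15,11.3],0]]' 6.6 && python3 -m pendant '[[[0,0,0],0],[[0,0,0],0],[[0,0,0],0],[[0,0,0],0],[[0,0,0],0],[[0,0,0],0],[[0,0,0],0],[[0,0,0],0]]' 3.5
```

```text
clock: 3.2
eef_pos: [558.0, -173.8, 7.2]
tool_rot: [[-0.007, 1.0, 0.002], [1.0, 0.007, -0.001], [-0.001, 0.002, -1.0]]
ft_force: [-0.4, -0.6, -0.1]
gripper_width: 66.4
clock: 4.2
eef_pos: [557.4, -173.2, 6.2]
tool_rot: [[-0.007, 1.0, 0.001], [1.0, 0.007, -0.0], [-0.0, 0.001, -1.0]]
ft_force: [-1.8, 0.6, 5.6]
gripper_width: 43.9
```

```bash
python3 -m pendant '[[[0.5,0,0],0],[[1,0,0],0],[[1.5,0,0],0],[[2,0,0],0],[[2.5,0,0],0],[[3,0,0],0],[[3.5,0,0],0],[[4,0,0],0],[[4.5,0,0],0],[[5,0,0],0],[[5,0,0],0]]'
cat > d.py <<'E'
from h import *
import sys
p=env.get_image("top"); C=cloud(p).reshape(-1,3)
def sel(*a): return C[(C[:,0]>a[0])&(C[:,0]<a[1])&(C[:,1]>a[2])&(C[:,1]<a[3])&(C[:,2]>a[4])&(C[:,2]<a[5])]
for nm,P in (("tail",sel(525,595,-150,170,34,46)),("head",sel(525,595,-20,170,52,66)),("bar",sel(500,610,40,110,78,95))):
    if len(P)>5: print(nm,len(P),np.percentile(P,[1,99],axis=0).round(1).tolist())
cv2.imwrite(sys.argv[1],p["img"])
for k in ["gabled","level","bridge","stepped_tail"]:
    for d in env.tip_of(p,k)[:1]: print(k,atz(p,d["xy"],20 if k=="stepped_tail" else 0).round())
E
python3 d.py pics/t2.png
```

```text
clock: 5.58
eef_pos: [557.2, -122.7, 6.2]
tool_rot: [[-0.007, 1.0, 0.001], [1.0, 0.007, -0.0], [-0.0, 0.001, -1.0]]
ft_force: [0.2, -0.1, 6.4]
gripper_width: 43.9
tail 967 [[536.0, -81.7, 36.0], [579.6, 30.7, 45.6]]
head 383 [[536.2, -1.6, 56.1], [580.2, 45.9, 63.0]]
bar 662 [[501.6, 58.5, 81.6], [609.3, 78.5, 88.6]]
gabled [451. -91.   0.]
level [657. -98.   0.]
bridge [557.  67.   0.]
stepped_tail [510. 216.  20.]
```

```bash
python3 -m pendant '[[[0.6,0,0],0],[[1.2,0,0],0],[[1.8,0,0],0],[[2.4,0,0],0],[[3,0,0],0],[[3.6,0,0],0],[[4.2,0,0],0],[[4.8,0,0],0],[[5.4,0,0],0],[[6,0,0],0],[[6.6,0,0],0],[[7.2,0,0],0],[[7.8,0,0],0],[[8.4,0,0],0],[[9,0,0],0],[[9.6,0,0],0],[[9.8,0,0],0],[[9.8,0,0],0]]'
python3 d.py pics/t3.png
```

```text
clock: 8.07
eef_pos: [556.4, -24.8, 6.2]
tool_rot: [[-0.007, 1.0, 0.001], [1.0, 0.007, -0.0], [-0.0, 0.001, -1.0]]
ft_force: [0.5, -0.4, 6.3]
gripper_width: 44.1
tail 399 [[534.7, 7.7, 35.6], [578.0, 137.1, 45.9]]
head 427 [[535.3, 94.9, 53.2], [578.7, 144.2, 63.3]]
bar 519 [[503.6, 60.0, 82.5], [609.3, 78.5, 89.2]]
gabled [450. -91.   0.]
bridge [556.  72.   0.]
stepped_tail [507. 220.  20.]
```

View pics/t3.png

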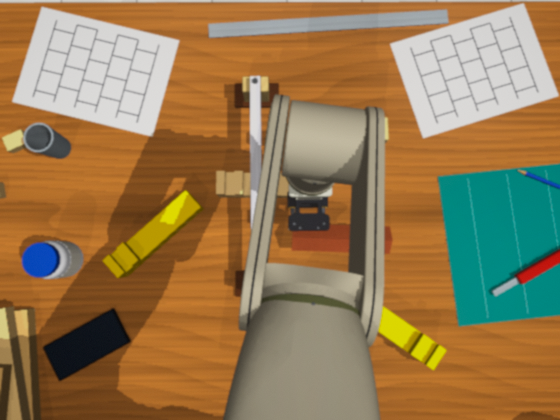

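The head is at y 95–144 and the bar's far edge at about 78, so the whole head is out and the tail is still under the bar. I'll let go and retreat upwards.

```bash
python3 -m pendant '[[[0,0,0],0],[[0,0,0],0],[[0,0,0],0],[[0,0,0],0],[[0,0,0],0]]' 6.6 && python3 -m pendant '[[[0,0,-2],0],[[0,0,-5],0],[[0,0,-9],0],[[0,0,-14],0],[[-4,0,-19],0],[[-10,0,-22],0],[[-16,0,-22],0],[[-22,0,-22],0],[[-28,0,-22],0],[[-28,0,-22],0],[[-28,0,-22],0]]'
python3 d.py pics/t4.png
python3 - <<'E'
from h import *
p=env.get_image("scene"); cv2.imwrite("pics/s4.png",p["img"])
C=cloud(p)
for k in ["gabled","level","bridge","stepped_tail"]:
    for d in env.cut_out(p,k)[:3]:
        P=C[d["pixels"]&(p["z_map"]>0)]; P=P[P[:,2]>25]; r=cv2.minAreaRect(P[:,:2].astype(np.float32)); print(k,round(d["p"],2),np.round(r[0]),np.round(r[1]),round(r[2],1))
E
```

```text
clock: 8.95
eef_pos: [555.9, -25.1, 5.5]
tool_rot: [[-0.007, 1.0, -0.0], [1.0, 0.007, 0.0], [0.0, -0.0, -1.0]]
ft_force: [-0.0, 0.8, 0.4]
gripper_width: 65.8
clock: 10.32
eef_pos: [557.9, -305.1, 226.7]
tool_rot: [[-0.006, 1.0, 0.001], [1.0, 0.006, 0.0], [0.0, 0.001, -1.0]]
ft_force: [-0.1, -0.1, 0.7]
gripper_width: 66.1
tail 1587 [[534.5, -54.2, 35.6], [577.9, 126.7, 45.2]]
head 424 [[535.5, 94.9, 52.8], [578.6, 144.3, 62.7]]
bar 656 [[501.7, 58.5, 81.7], [609.3, 78.5, 88.7]]
gabled [448. -89.   0.]
level [655. -99.   0.]
bridge [560.  73.   0.]
stepped_tail [545. -24.  20.]
gabled 0.85 [453. -94.] [187.  55.] 86.5
level 0.96 [661. -98.] [ 46. 180.] 1.7
bridge 0.89 [556.  66.] [412.  51.] 0.4
stepped_tail 0.92 [578.  42.] [201.  86.] 89.5
stepped_tail 0.86 [ 287. -187.] [200.  49.] 55.0
stepped_tail 0.57 [464. 263.] [ 45. 203.] 41.9
```

View pics/s4.png

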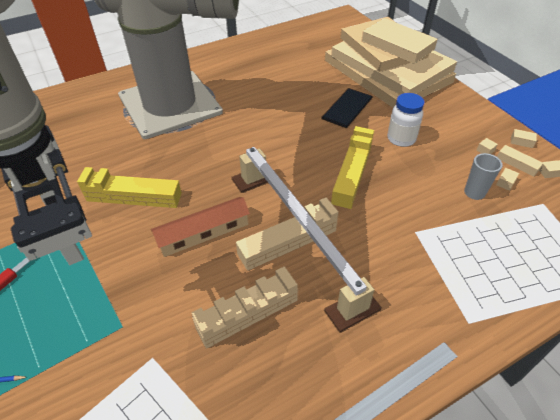

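View pics/t4.png

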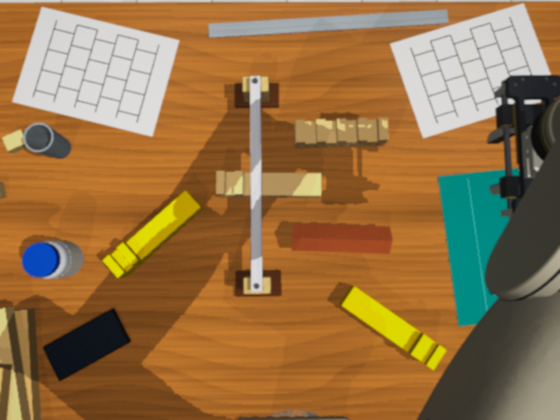

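Both views show the piece straight under the bar: its head is out at about (230,183) in the top view and its tail is under the bar. The bridge and the other pieces are where they were, and the arm is clear.

```bash
python3 -c "
from plant import env
print(env.finish_job())"
```

```text
the job is handed in; nothing more can be done
None
```

The stepped piece went under the bridge bar head first. I gripped its tail and slid it about 148 mm flat along the table, then let go and backed the arm away. The job was handed in at about 10.5 s of the 32 s allowed.

**Last checks**
- **Position:** from the top camera, the head spans y of about 95 to 144 mm and the bar's far edge is at about 78 mm. The whole head is out by roughly 16 mm. The tail reaches back to about y = -54 mm, so it is still under the bar.
- **Height and direction:** the head still reads about 60 mm high, so the piece is flat. It lies square to the bar within the measuring error.
- **Bridge and other pieces:** the bridge, the red-roofed piece, the evenly battlemented piece and both yellow look-alikes measured within about 1 mm of their starting positions in the scene camera's outlines. The wrist-force readings, taken after each move, never exceeded about 7 N.

**Disagreements**
- The two cameras differ by 2–4 mm, which is within the margin.
- The network's point estimates wandered by up to about 6 mm. With the tail hidden, the network reported a yellow look-alike as the piece, so I went by the depth measurements.
- The scene camera's final outline of the stepped piece measured too wide (86 mm), probably because it took in part of the bar, so I ignored it.

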